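Load the slide shaker and lock the tray stack

ROBOT

A 6-joint arm with a two-finger parallel gripper is mounted at the origin on a cart in front of the work surface, level with it; the furniture and walls round the work are solid. World frame = base frame: x ahead of the robot, y to its left, z up, the work surface at z = 0. Lengths are in mm, angles in rad, forces in N, time in s.
With the tool pointing down it reaches from about 350 to 775 mm from the base axis. Payload 7.3 kg.
Tool frame: the origin (TCP) lies at the very end of the fingers, on their centre line; the grasp point (between the pads) lies 19 mm behind it (bot.grip_point_offset is the distance from the TCP to the grasp point, in mm); z points along the fingers, y is the line along which they close (so a half turn about z gives the same grasp; the last joint's range is limited). The gripper opens to 92 mm and grips with 3 to 60 N. Pads are 19 mm wide; open, the fingers measure 130 mm over their backs; the gripper's body (75 mm by 190 mm) begins 47 mm behind the grasp point.
Start: joints at [1.055, 0.342, 1.524, -0, 1.275, -0.146], TCP at [189.737, 489.535, 226.741] pointing down, gripper open.
Joint ranges: [-2.53, 2.53], [-0.77, 2.02], [0.04, 2.7], [-1, 4.14], [0.28, 2.66], [-3.11, 3.11]. Speed limits (rad/s): [2.57, 2.57, 3.14, 3.14, 3.14, 3.14].

INTERFACE

Orientations are given as [roll, pitch, yaw] about the fixed x, y, z axes, in that order (R = Rz(yaw) Ry(pitch) Rx(roll)).
In Python, from plant import bot gives the robot as it stands. The module is installed in compiled form; this text tells all that it offers.
- The arm moves only by the shell command python3 -m jog 'ROWS' [OPENING]. ROWS is JSON, a list of rows, each a list of 6 numbers: the shift along the tool's x, y, z in mm, then the turn, a rotation vector about the tool's x, y, z in rad. In form: [[dx, dy, dz, rx, ry, rz], ...]. A call has 1 to 12 rows; each row shifts and turns the commanded pose from where the row before left it, along the tool's axes as they then stand; what a row does not reach is not made up. A row lasts 1/10 s, in which the tool goes at most 50 mm and 8.59 degrees, less where a joint would pass 70% of its speed; a pose out of reach is approached as far as the arm can. A call with a gripper value outside its range is refused whole. OPENING is the opening in per cent of the stroke, from 0 (shut) to 100 (fully open), set as the call begins (- or left out, the last holds). The fingers move at their own pace and stop on an object; the grip force is fixed at half the most. Time passes only in rows, so rows that do not move let the fingers close. It gives the time, the measured TCP pose, the force, the opening and the grip force at its end, in the units of the state.
- bot.get_obs(): the state, without advancing time (a new reading comes with each control period).
- bot.capture(name): name is "side" or "top"; returns the picture (384x512x3 uint8, red, green, blue); there is no depth.
- bot.camera_model(name): a dict with "fx", "fy", "cx", "cy" (pixels), "dist_coeffs" ([k1, k2, p1, p2, k3] as OpenCV has them; the pictures are not rectified), "position" and "orientation" of the camera in the world. Camera axes: x right, y down, z forward; pixel columns grow to the right and rows downward; lengths in mm; the calibration is good to about 2 mm. A picture is of the moment at which its call begins. camera_model takes no time and is no camera call.
- bot.close_job(): hands the job in; it is judged then, once.
Trained networks look in the newest picture that a camera, given by its name, has taken for a name from the list of things; names that differ only in an ending like _2 or _b are one class to them, and where a whole thing is asked for, a point or a joint stands for the part that bears it (a point fixed in the world has none). Each returns a list of dicts, best first, with "p" (0 to 1); they miss things now and then, are a little off and sometimes report something else, mostly with a low value. They report only what shows in the picture. A call takes as long as a camera call.
- bot.outline_of(target, camera): "mask" (384x512 bool, what is visible of it) and "pixel" ([column, row] in pixels, amid what is visible of it).
The state is a dict: "time": time; "joint_positions": joint angles; "dq": joint speeds; "tau": joint torques, N m; "tool_pos": TCP position; "tcp_rot": TCP orientation; "contact_force": force on the tool from outside, world axes, zero at the start; "moment": the same for the moment, N m; "grip_width": finger opening in mm; "finger_force": force on a finger pad.
Only numpy, scipy, OpenCV 4.12 (cv2) and the standard library are available. Lean on these libraries where they do the work, as an engineer would, in place of code of your own. Each camera call takes 0.05 s, during which the arm holds its last target. There are 200 camera calls.

TASK

Slide the shaker's lock fully open, take the long slide tray from the draining rack and set it flat in the nest on the shaker platform, put its cover squarely on top of it, and slide the lock fully home to its end stop so that its tongue holds the stack. Leave the short tray on the rack and do not disturb the other things on the bench.

Things in the scene. Friction and masses are not known exactly. Their poses are not given: they have to be found in the camera images.
- shaker: Fixed bench platform shaker, 250 x 250 mm, white housing, sloping control panel at its front (-x), aluminium platform on top whose top face is 78 mm above the origin. Origin: on the bench, 42 mm behind the housing's centre, in line with the nest; x to its back, y to its left. At yaw 0 it faces the robot. It stands to the robot's right.
- nest (a point): Centre of the nest: top of a raised rubber pad (78 x 40 mm), 8 mm above the platform; shaker axes, x along the nest. Four steel L corner guides, 34 mm high over the platform with tops flared to 39 mm, leave 99 (x) x 65 (y) mm for the stack; between them the long sides are open for fingers over the middle 74 mm, down to the platform.
- lock_slide (a joint): Lock slide position along shaker +y, m: 0 = home end stop, tongue across the stack; 0.105 = open end stop, tongue beside the nest. Starts less than half open. Friction about 2 N, no spring. The steel tongue, 26 mm wide and 6 thick, reaches back over the nest's front third with its underside 43 mm over the platform, 3 mm above a seated tray and cover.
- lock_grip (a point): Point in the middle of the black upright grip on the lock slide: a block 30 (x) x 18 (y) x 36 mm high, shaker axes; its top is 14 mm above this point, the tongue under it 21 mm below. With the slide home it lies (-94, 0, +62) mm from the nest point in shaker axes, and moves along shaker y with the slide.
- drain_rack: Fixed steel drain rack, 306 (x) x 150 (y) x 95 mm, left of the robot. Origin on the bench under its middle. A sheet slopes at 30 degrees, low along its left (+y) edge, high on the right, with three places 108 mm apart along x, each with two ribs 8 mm high (middle of their tops at y 0, z 66), and a lip 10 mm above the ribs at the low edge. Tray, cover and short tray lie there in any order.
- slide_tray: Long white open tray, 92 (x) x 58 (y) x 20 mm, with a middle divider and two glass slides in it, 0.1 to 0.2 kg. Origin: centre of its underside; z out of the open top. Starts face up on the rack's slope, x pointing up the slope (to the rack's -y). Either end may go to the back of the nest.
- tray_rim (a point): Centre of the slide tray's rim, 20 mm above its origin, tray axes; the cover's underside rests here.
- tray_cover: Flat white cover of the slide tray, a closed plate 92 (x) x 58 (y) x 12 mm: sides 9 mm high, a raised panel 78 x 44 mm on top, 0.08 to 0.15 kg. Origin: centre of its underside; z out of the raised panel. Starts face up on the rack's slope, x pointing up the slope (to the rack's -y).
- short_tray: Short white open tray, 60 (x) x 58 (y) x 20 mm, without divider or slides: not wanted, stays on the rack. Origin: on its underside, 16 mm up the slope from its centre.
- marker: Marker pen, 135 mm long, 16 mm high, lying between the rack and the shaker: leave alone.
- pipette: Pipette, 234 mm long, 25 mm high, lying behind the shaker: leave alone.
- timer: White bench timer, 66 x 28 x 63 mm, standing at the back: leave alone.
- sample_cup: Sample cup with screw lid, 52 mm across, 68 mm high, to the right: leave alone.

How it is judged (in metres and radians):
On the way, in this order (a step that is already met when the one before it is completed fails the run):
1. the lock is slid fully open (value of joint lock_slide above 0.101 m), for 0.2 s.
2. the slide tray lies flat in the nest (horizontal distance between slide_tray and nest below 0.006 m and z of slide_tray in the frame of nest between -0.003 and 0.003 m and angle between slide_tray's own z axis and vertical below 0.05 rad and angle between the x axis of slide_tray and the x axis of nest, either way round below 0.1 rad), for 0.2 s.
3. the cover lies squarely on the tray (all of step 2 and horizontal distance between tray_cover and tray_rim below 0.006 m and z of tray_cover in the frame of tray_rim between -0.003 and 0.003 m and angle between tray_cover's own z axis and vertical below 0.05 rad and angle between the x axis of tray_cover and the x axis of slide_tray, either way round below 0.1 rad), for 0.2 s.
At the end, for the whole second after the job is handed in: Tray flat and upright on the nest pad (centre within 6 mm, height 3 mm, tilt 0.05 rad, turn 0.1 rad), cover right way up on its rim (same tolerances), both at rest; lock slide within 4 mm of its home end stop (all of step 3 and value of joint lock_slide below 0.004 m and linear speed of each of slide_tray, tray_cover below 0.02 m/s); the robot touches nothing.
It fails at once if the short tray is moved by more than 25 mm (distance of short_tray from where it was at the start of the episode above 0.025 m).
It fails at once if a bystander (marker, pipette, timer, sample cup) is moved by more than 25 mm (distance of any of marker, pipette, timer, sample_cup from where it was at the start of the episode above 0.025 m).
It also fails if it takes over 72 s, if anything falls off the work surface, if the arm or the gripper's body presses on something with over 40 N, if the wrist force passes 120 N, or if a joint passes its speed limit or range.

## Working session

There is one attempt and no reset: what is moved stays moved. The work goes in short steps, Python scripts to look and compute and a shell command to move; the robot and the scene stay as the last step left them, time stands still between calls to the robot, and variables do not carry over. Pictures are saved under pics/ and viewed, at most 10 in all, crops included, and the job is handed in when it is done.

```bash
mkdir -p pics; python3 - <<'E'
from plant import bot
import cv2,numpy as np
o=bot.get_obs();print({k:np.round(v,3) for k,v in o.items()}, bot.grip_point_offset)
ims=[]
for n in("side","top"):
    im=bot.capture(n);cv2.imwrite(f"pics/{n}0.png",im[:,:,::-1]);print(n,bot.camera_model(n))
    for t in("shaker","lock_grip","drain_rack","slide_tray","tray_cover","short_tray","marker","sample_cup"):
        r=bot.outline_of(t,n);print(t,[(round(d['p'],2),np.round(d['pixel']).tolist(),int(d['mask'].sum())) for d in r[:2]])
E
```

```text
{'time': np.float64(0.0), 'joint_positions': array([ 1.055,  0.343,  1.525, -0.   ,  1.275, -0.146]), 'dq': array([ 0.001,  0.001, -0.001, -0.001, -0.   ,  0.001]), 'tau': array([ 1.0000e-03, -4.3124e+01, -2.4422e+01,  7.2000e-02,  5.6000e-02,
       -0.0000e+00]), 'tool_pos': array([189.515, 489.178, 226.054]), 'tcp_rot': array([-3.14 , -0.   ,  2.772]), 'contact_force': array([ 0.006,  0.345, -0.04 ]), 'moment': array([0.016, 0.048, 0.017]), 'finger_force': np.float64(0.0), 'grip_width': np.float64(91.761)} 18.8
side {'fx': 366.12266236049294, 'fy': 366.12266236049294, 'cx': 259.08818654773864, 'cy': 194.24679818120165, 'dist_coeffs': array([-0.05765927,  0.        ,  0.        ,  0.        ,  0.        ]), 'position': array([ 252.77836437, -741.95111722,  793.16937501]), 'orientation': array([-2.3089689 , -0.01775759, -0.48909501])}
shaker [(0.62, [244.0, 266.0], 8824)]
lock_grip [(0.91, [232.0, 256.0], 761)]
drain_rack [(0.78, [196.0, 186.0], 3181), (0.47, [225.0, 154.0], 262)]
slide_tray [(0.7, [224.0, 156.0], 225)]
tray_cover [(0.64, [166.0, 182.0], 156)]
short_tray [(0.49, [196.0, 164.0], 183), (0.28, [288.0, 341.0], 659)]
marker [(0.6, [222.0, 210.0], 179)]
sample_cup [(0.85, [286.0, 340.0], 700)]
top {'fx': 444.53032929988126, 'fy': 444.53032929988126, 'cx': 257.0489237544693, 'cy': 195.74281138042406, 'dist_coeffs': array([-0.01916985,  0.        ,  0.        ,  0.        ,  0.        ]), 'position': array([ 373.77203218,  -81.41742912, 1680.13308402]), 'orientation': array([-2.99023545,  0.00479416, -1.59849627])}
shaker [(0.89, [294.0, 225.0], 4641)]
lock_grip [(0.85, [310.0, 238.0], 314)]
drain_rack [(0.68, [202.0, 227.0], 2301)]
slide_tray []
tray_cover [(0.75, [198.0, 254.0], 340), (0.35, [189.0, 194.0], 401)]
short_tray [(0.48, [187.0, 224.0], 277), (0.27, [310.0, 234.0], 336)]
marker [(0.7, [235.0, 221.0], 143)]
sample_cup [(0.73, [356.0, 226.0], 196)]
```

```bash
python3 - <<'E'
import cv2
a=cv2.imread("pics/top0.png")[150:300,150:390];cv2.imwrite("pics/topc.png",cv2.resize(a,(800,500),interpolation=cv2.INTER_CUBIC))
a=cv2.imread("pics/side0.png")[120:360,130:330];cv2.imwrite("pics/sidec.png",cv2.resize(a,(500,600),interpolation=cv2.INTER_CUBIC))
E
```

```text
(no output)
```

View pics/topc.png

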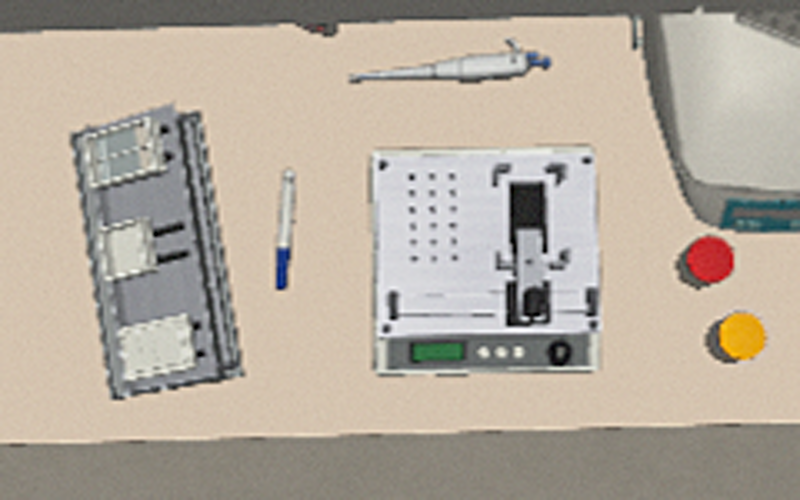

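View pics/sidec.png

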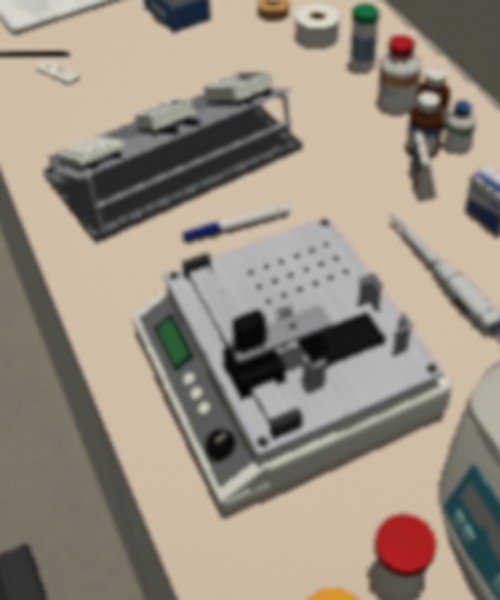

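```bash
cat > h.py <<'E'
import numpy as np,cv2
from scipy.spatial.transform import Rotation as R
from plant import bot
def cam(n):
    m=bot.camera_model(n);Rm=R.from_euler('xyz',m['orientation']).as_matrix()
    K=np.array([[m['fx'],0,m['cx']],[0,m['fy'],m['cy']],[0,0,1]]);return K,m['dist_coeffs'],Rm,np.array(m['position'])
def proj(n,P):
    K,d,Rm,p=cam(n);q=(np.atleast_2d(P)-p)@Rm
    return cv2.projectPoints(q.reshape(-1,1,3),np.zeros(3),np.zeros(3),K,d)[0].reshape(-1,2)
def ray(n,uv):
    K,d,Rm,p=cam(n);x=cv2.undistortPoints(np.array(uv,float).reshape(-1,1,2),K,d).reshape(-1,2)
    return p,np.c_[x,np.ones(len(x))]@Rm.T
def onz(n,uv,z):
    p,v=ray(n,uv);return p+v*((z-p[2])/v[:,2])[:,None]
def tri(us,ut):
    out=[]
    for a,b in zip(us,ut):
        A=np.zeros((3,3));B=np.zeros(3)
        for n,u in(("side",a),("top",b)):
            p,v=ray(n,[u]);v=v[0]/np.linalg.norm(v[0]);M=np.eye(3)-np.outer(v,v);A+=M;B+=M@p
        out.append(np.linalg.solve(A,B))
    return np.array(out)
def pair(name,st,tt,f=5):
    # crops origin (c,r) size 80 wide x120 high, f=5 -> 400x600 each
    ims=[]
    for n,(c,r) in(("side",st),("top",tt)):
        im=cv2.imread(f"pics/{n}{name}.png");ims.append(cv2.resize(im[r:r+600//f,c:c+400//f],(400,600),interpolation=cv2.INTER_CUBIC))
    cv2.imwrite(f"pics/pair_{name}_{st[0]}.png",np.hstack(ims))
E
python3 - <<'E'
from h import *
pair("0",(195,200),(259,185))
pair("0",(150,140),(165,170))
E
```

```text
(no output)
```

View pics/pair_0_195.png

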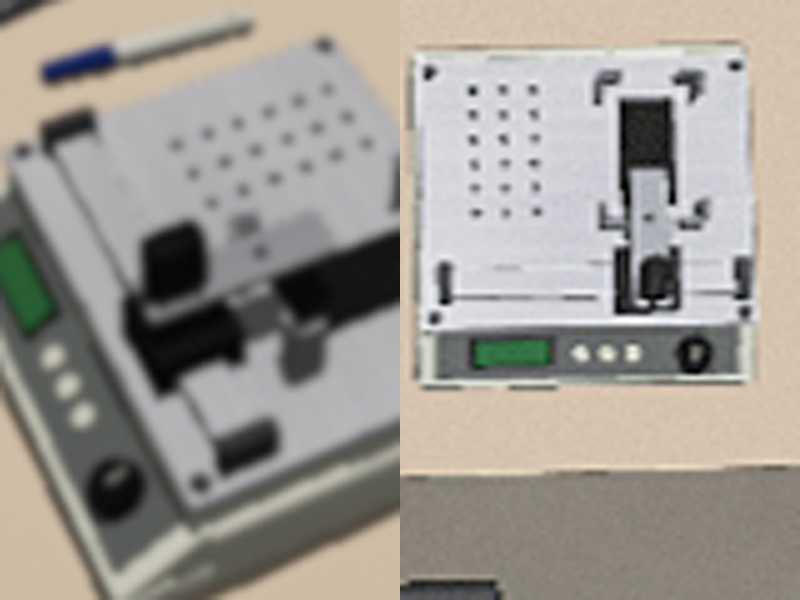

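View pics/pair_0_150.png

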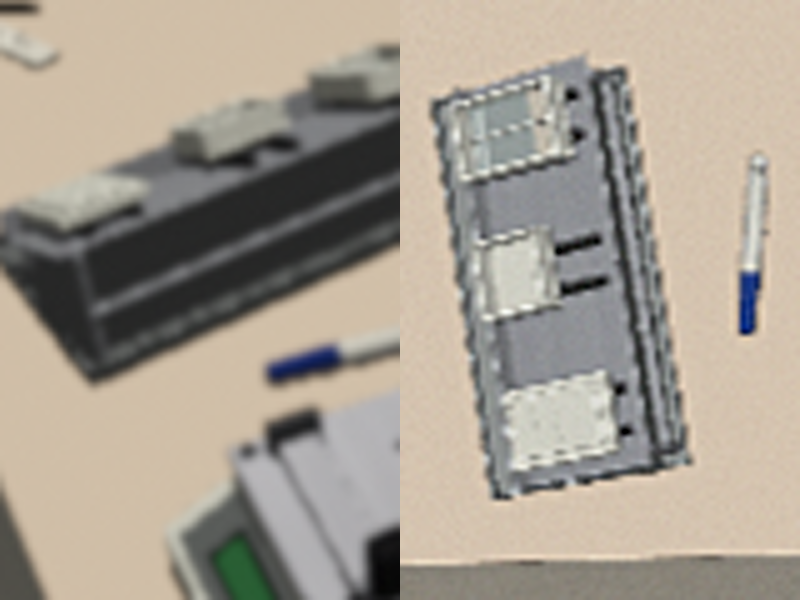

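```bash
python3 - <<'E'
from h import *
np.set_printoptions(precision=1,suppress=True)
T=lambda L:[(259+(u-400)/5,185+v/5) for u,v in L]
S=lambda L:[(195+u/5,200+v/5) for u,v in L]
print("pad back z86",onz("top",T([(620,98),(674,98)]),86))
print("guides outer z78",onz("top",T([(598,74),(703,71),(602,227),(708,223)]),78))
print("guides outer z115",onz("top",T([(598,74),(703,71),(602,227),(708,223)]),115))
print("screws",tri(S([(325,45),(22,152),(200,484)]),T([(736,66),(430,72),(744,312)])[0:0]+T([(430,72),(434,318),(744,312)])))
print("knob", tri(S([(115,485)]),T([(693,352)])))
print("hole", tri(S([(177,145),(330,90),(212,203)]),T([(474,212),(473,90),(537,212)])))
print("grip top top/side",onz("top",T([(658,276)]),162),onz("side",S([(176,235)]),162))
T=lambda L:[(165+(u-400)/5,170+v/5) for u,v in L]
S=lambda L:[(150+u/5,140+v/5) for u,v in L]
print("rack corners low edge front/back + high front/back",onz("top",T([(497,497),(436,103)]),30),onz("top",T([(690,460),(622,68)]),0))
print("covers",onz("top",T([(500,390),(612,372),(622,455),(512,472)]),80))
print("tray",onz("top",T([(452,98),(550,75),(576,155),(462,180)]),86))
for n in("side","top"):
  bot.capture(n)
  for t in("slide_tray","tray_cover","short_tray","lock_grip","drain_rack"):
    for r in bot.outline_of(t,n)[:1]:
      c=cv2.findContours(r['mask'].astype('uint8'),0,2)[0];c=max(c,key=cv2.contourArea)
      print(n,t,round(r['p'],2),cv2.minAreaRect(c),r['mask'].nonzero()[1].mean(),r['mask'].nonzero()[0].mean())
E
```

```text
pad back z86 [[ 579.9 -245.7   86. ]
 [ 578.8 -284.7   86. ]]
guides outer z78 [[ 599.  -231.3   78. ]
 [ 599.1 -307.8   78. ]
 [ 487.7 -229.5   78. ]
 [ 488.4 -306.    78. ]]
guides outer z115 [[ 593.8 -227.8  115. ]
 [ 593.9 -302.5  115. ]
 [ 485.  -226.1  115. ]
 [ 485.7 -300.8  115. ]]
screws [[ 605.1 -109.5   79.2]
 [ 427.1 -106.8   77.8]
 [ 425.  -328.9   78.5]]
knob [[ 397.5 -294.7   49.2]]
hole [[ 502.1 -138.    76.5]
 [ 591.3 -140.5   78.3]
 [ 500.8 -183.4   77.9]]
grip top top/side [[ 447.3 -258.4  162. ]] [[ 450.3 -258.8  162. ]]
rack corners low edge front/back + high front/back [[359.9 193.5  30. ]
 [654.3 238.5  30. ]] [[383.1  53.8   0. ]
 [682.5 101.2   0. ]]
covers [[436.  182.8  80. ]
 [446.6 102.3  80. ]
 [387.5  95.8  80. ]
 [377.6 174.4  80. ]]
tray [[648.1 216.   86. ]
 [663.1 144.5  86. ]
 [603.6 126.   86. ]
 [587.7 208.8  86. ]]
side slide_tray 0.79 ((225.85000610351562, 154.5500030517578), (11.700427055358887, 26.563129425048828), 71.56504821777344) 225.47450980392156 154.58823529411765
side tray_cover 0.75 ((166.0, 179.5), (9.129209518432617, 26.10017585754
[... 456 characters left out ...]
4), 67.06790161132812) 198.63945578231292 185.10106899902817
top slide_tray 0.7 ((187.06924438476562, 195.2538299560547), (16.664098739624023, 24.031387329101562), 74.74488067626953) 187.19628647214853 195.29442970822282
top tray_cover 0.88 ((197.59616088867188, 253.98077392578125), (17.062103271484375, 21.57277488708496), 78.69007110595703) 197.61253561253562 254.02564102564102
top short_tray 0.65 ((188.02398681640625, 224.13198852539062), (16.90467643737793, 16.27857780456543), 79.69515228271484) 188.27611940298507 224.27238805970148
top drain_rack 0.71 ((196.71002197265625, 224.47000122070312), (85.13565826416016, 41.43645477294922), 81.8698959350586) 199.14639443961772 226.41876629018245
```

```bash
python3 -m jog '[[0,0,0,0,0,-0.119],[0,0,0,0,0,-0.118],[0,0,0,0,0,-0.118],[-45,0,0,0,0,0],[-45,-20,0,0,0,0],[-45,-40,0,0,0,0],[-45,-40,0,0,0,0],[-45,-40,0,0,0,0],[-43,-45,0,0,0,0],[0,-45,0,0,0,0],[0,-45,0,0,0,0],[0,-45,0,0,0,0]]' 100; cat > fit.py <<'E'
from h import *
from scipy.optimize import least_squares
from scipy.spatial import ConvexHull
yaw=0.155
Rr=R.from_euler('z',yaw).as_matrix()
Rt=Rr@np.array([[0,1,0],[-.8660254,0,.5],[.5,0,.8660254]])  # cols tray x,y,z
def cen(n,p,L,W,H):
    P=np.array([[a*L/2,b*W/2,c] for a in(-1,1) for b in(-1,1) for c in(0,H)])@Rt.T+p
    m=np.zeros((384*8,512*8),np.uint8);q=proj(n,P)
    h=cv2.convexHull(q.astype(np.float32)).reshape(-1,2)
    M=cv2.moments(h);return np.array([M['m10'],M['m01']])/M['m00'],M['m00']
E
python3 - <<'E'
from fit import *
obs={"slide_tray":((225.47,154.59),(187.2,195.3),92,20,(626,170,61)),"tray_cover":((166.03,179.68),(197.6,254.03),92,12,(412,137,61)),"short_tray":((195.6,165.1),(188.28,224.27),60,20,(519,160,61))}
for t,(s,tp,L,H,p0) in obs.items():
    f=lambda p:np.r_[cen("side",p,L,58,H)[0]-s,cen("top",p,L,58,H)[0]-tp]
    r=least_squares(f,p0,diff_step=1e-3);p=r.x
    print(t,p.round(1),r.fun.round(2),"areas",[round(cen(n,p,L,58,H)[1]) for n in("side","top")],"rel",(Rr.T@(p-[520,148,66])).round(1))
E
```

```text
time: 2.7
tool_pos: [422.0, 193.5, 226.6]
tcp_rot: [-3.142, 0.0, 3.127]
contact_force: [1.2, -1.2, 0.3]
grip_width: 91.8
finger_force: 0.0
slide_tray [628.7 170.8  63.4] [-0.03  0.    0.01 -0.03] areas [245, 390] rel [110.9   5.8  -2.6]
tray_cover [414.  136.4  67.1] [-0.03  0.01  0.01 -0.03] areas [207, 370] rel [-106.6    4.9    1.1]
short_tray [522.7 167.8  58.5] [-0.01  0.    0.   -0.02] areas [201, 273] rel [ 5.8 19.1 -7.5]
```

```bash
python3 -m jog '[[-3,-45,0,0,0,0],[-3,-45,0,0,0,0],[-3,-45,0,0,0,0],[-3,-45,0,0,0,0],[-3,-45,0,0,0,0],[-3,-45,0,0,0,0],[-3,-45,0,0,0,0],[-3,-45,0,0,0,0],[-3,-45,0,0,0,0],[-5,-46,0,0,0,0],[0,0,0,0,0,0]]'
```

```text
time: 3.8
tool_pos: [447.4, -261.2, 226.3]
tcp_rot: [-3.14, 0.001, 3.122]
contact_force: [0.5, 0.3, -1.3]
grip_width: 91.9
finger_force: 0.0
```

```bash
python3 -m jog '[[0,2,40,0,0,0],[0,0,35,0,0,0],[0,0,18,0,0,0],[0,0,0,0,0,0]]'; python3 -m jog '[[0,0,0,0,0,0],[0,0,0,0,0,0],[0,0,0,0,0,0],[0,0,0,0,0,0],[0,0,0,0,0,0],[0,0,0,0,0,0],[0,0,0,0,0,0],[0,0,0,0,0,0]]' 0
```

```text
time: 4.2
tool_pos: [446.0, -252.4, 131.3]
tcp_rot: [3.138, -0.005, 3.127]
contact_force: [-0.3, 0.1, 0.0]
grip_width: 91.5
finger_force: 0.0
time: 5.0
tool_pos: [447.4, -254.2, 133.7]
tcp_rot: [3.141, -0.0, 3.127]
contact_force: [-0.5, 0.3, -0.7]
grip_width: 32.6
finger_force: 0.0
```

```bash
python3 -m jog '[[0,0,0,0,0,0],[0,0,0,0,0,0],[0,0,0,0,0,0],[0,0,0,0,0,0],[0,0,0,0,0,0]]' 0
```

```text
time: 5.5
tool_pos: [447.4, -254.3, 133.7]
tcp_rot: [-3.141, 0.0, 3.127]
contact_force: [-1.1, -1.1, -1.1]
grip_width: 17.7
finger_force: 30.0
```

```bash
python3 -m jog '[[0,15,0,0,0,0],[0,25,0,0,0,0],[0,25,0,0,0,0],[0,15,0,0,0,0],[0,5,0,0,0,0],[0,0,0,0,0,0],[0,0,0,0,0,0]]';python3 -m jog '[[0,3,0,0,0,0],[0,3,0,0,0,0],[0,0,0,0,0,0]]'
```

```text
time: 6.2
tool_pos: [448.2, -168.9, 133.6]
tcp_rot: [3.14, -0.001, 3.127]
contact_force: [-3.7, 2.3, 1.6]
grip_width: 17.7
finger_force: 30.0
time: 6.5
tool_pos: [448.3, -163.7, 133.6]
tcp_rot: [-3.141, -0.001, 3.126]
contact_force: [-6.1, -0.9, 1.4]
grip_width: 17.4
finger_force: 30.0
```

```bash
python3 -m jog '[[0,2,0,0,0,0],[0,2,0,0,0,0],[0,0,0,0,0,0]]';python3 -m jog '[[0,1.5,0,0,0,0],[0,1.5,0,0,0,0],[0,0,0,0,0,0]]'
```

```text
time: 6.8
tool_pos: [448.3, -159.7, 133.6]
tcp_rot: [-3.141, -0.001, 3.126]
contact_force: [-5.6, -0.6, 2.3]
grip_width: 17.8
finger_force: 30.0
time: 7.1
tool_pos: [448.3, -156.8, 133.6]
tcp_rot: [-3.141, -0.001, 3.126]
contact_force: [-5.2, -0.8, 1.8]
grip_width: 17.9
finger_force: 30.0
```

```bash
python3 -m jog '[[0,1.5,0,0,0,0],[0,1.5,0,0,0,0],[0,0,0,0,0,0]]';python3 -m jog '[[0,1,0,0,0,0],[0,1,0,0,0,0],[0,0,0,0,0,0]]';python3 -m jog '[[0,1,0,0,0,0],[0,1,0,0,0,0],[0,0,0,0,0,0]]'
```

```text
time: 7.4
tool_pos: [448.4, -156.0, 133.6]
tcp_rot: [-3.137, -0.001, 3.127]
contact_force: [-8.3, -11.1, -0.2]
grip_width: 17.9
finger_force: 30.0
time: 7.7
tool_pos: [448.4, -155.9, 133.7]
tcp_rot: [-3.134, -0.001, 3.127]
contact_force: [-8.9, -20.4, -2.6]
grip_width: 18.1
finger_force: 30.0
time: 8.0
tool_pos: [448.5, -155.8, 133.7]
tcp_rot: [-3.131, -0.001, 3.127]
contact_force: [-9.9, -28.6, -5.3]
grip_width: 17.9
finger_force: 30.0
```

```bash
python3 -m jog '[[0,-2,0,0,0,0],[0,-2,0,0,0,0],[0,0,0,0,0,0]]';python3 -m jog '[[0,0,0,0,0,0],[0,0,0,0,0,0],[0,0,0,0,0,0],[0,0,-20,0,0,0],[0,0,-40,0,0,0],[0,0,-40,0,0,0],[0,0,0,0,0,0]]' 100
```

```text
time: 8.3
tool_pos: [448.4, -156.1, 133.7]
tcp_rot: [-3.138, -0.001, 3.126]
contact_force: [-6.7, -10.3, -0.8]
grip_width: 17.7
finger_force: 30.0
time: 9.0
tool_pos: [451.7, -154.2, 238.9]
tcp_rot: [-3.137, 0.01, 3.127]
contact_force: [0.3, 0.4, -0.2]
grip_width: 69.5
finger_force: 0.0
```

```bash
python3 -m jog '[[0,0,0,0,0,0.14],[0,0,0,0,0,0.14],[0,0,0,0,0,0.14],[0,0,0,0,0,0.14],[0,0,0,0,0,0.14],[0,0,0,0,0,0.14],[0,0,0,0,0,0.14],[0,0,0,0,0,0.14],[0,0,0,0,0,0.14],[0,0,0,0,0,0.139],[0,0,0,0,0,0]]'; python3 -m jog '[[37,25,0,0,0,0],[37,25,0,0,0,0],[37,25,0,0,0,0],[37,25,0,0,0,0],[37,25,0,0,0,0],[37,25,0,0,0,0],[37,25,0,0,0,0],[37,25,0,0,0,0],[37,25,0,0,0,0],[0,0,0,0,0,0]]';python3 -m jog '[[0,0,0,0,-0.13,0],[0,0,0,0,-0.13,0],[0,0,0,0,-0.13,0],[0,0,0,0,-0.1336,0],[0,0,0,0,0,0],[0,0,0,0,0,0]]'
```

```text
time: 10.1
tool_pos: [448.9, -152.9, 233.1]
tcp_rot: [-3.141, -0.001, 1.727]
contact_force: [0.2, -0.8, 0.4]
grip_width: 91.5
finger_force: 0.0
time: 11.1
tool_pos: [619.7, 216.1, 231.7]
tcp_rot: [-3.141, -0.002, 1.737]
contact_force: [-0.4, 0.4, -0.1]
grip_width: 91.7
finger_force: 0.0
time: 11.7
tool_pos: [618.8, 211.2, 232.8]
tcp_rot: [-3.139, 0.521, 1.732]
contact_force: [0.3, -0.8, -0.1]
grip_width: 91.7
finger_force: 0.0
```

```bash
cat > go.py <<'E'
import sys
from h import *
o=bot.get_obs();M=R.from_euler('xyz',o['tcp_rot']);t=np.array(eval(sys.argv[1]),float)
print(o['time'],o['tool_pos'].round(1),o['joint_positions'].round(2),"shift tool",M.inv().apply(t-o['tool_pos']).round(1))
if len(sys.argv)>2:
    print("turn",(M.inv()*R.from_euler('xyz',eval(sys.argv[2]))).as_rotvec().round(3))
E
python3 - <<'E'
from h import *
c,s=np.cos(.157),np.sin(.157);Z=np.array([[c,-s,0],[s,c,0],[0,0,1]])
M=Z@np.array([[0,1,0],[.8660254,0,-.5],[-.5,0,-.8660254]])
print(R.from_matrix(M).as_euler('xyz').round(4),bot.get_obs()['tcp_rot'])
E
python3 go.py '[621.4,212.8,136.6]'
```

```text
[3.1416 0.5236 1.7278] [-3.13858624  0.52091435  1.73207074]
11.7 [618.8 211.2 232.8] [ 0.44  0.7   1.02 -0.5   1.58  0.32] shift tool [48.8  3.  82.8]
```

```bash
python3 -m jog '[[16,1,28,0,0,0],[16,1,28,0,0,0],[17,1,27,0,0,0],[0,0,25,0,0,0],[0,0,0,0,0,0],[0,0,0,0,0,0]]'; python3 - <<'E'
from h import *
for n in("side","top"): cv2.imwrite(f"pics/{n}1.png",bot.capture(n)[:,:,::-1])
o=bot.get_obs();M=R.from_euler('xyz',o['tcp_rot']).as_matrix();print(o['tool_pos'].round(1))
for n in("side","top"):print(n,proj(n,o['tool_pos']+np.array([[0,60,0],[0,-60,0],[0,0,0]])@M.T).round(1).tolist())
pair("1",(190,100),(165,170))
E
```

```text
time: 12.3
tool_pos: [624.7, 198.7, 117.1]
tcp_rot: [3.14, 0.522, 1.725]
contact_force: [1.4, -1.0, 0.4]
grip_width: 91.9
finger_force: 0.0
[625.1 200.  118.1]
side [[235.8, 133.6], [204.8, 145.7], [220.7, 139.5]]
top [[175.6, 178.1], [180.9, 210.8], [178.2, 194.4]]
```

View pics/pair_1_190.png

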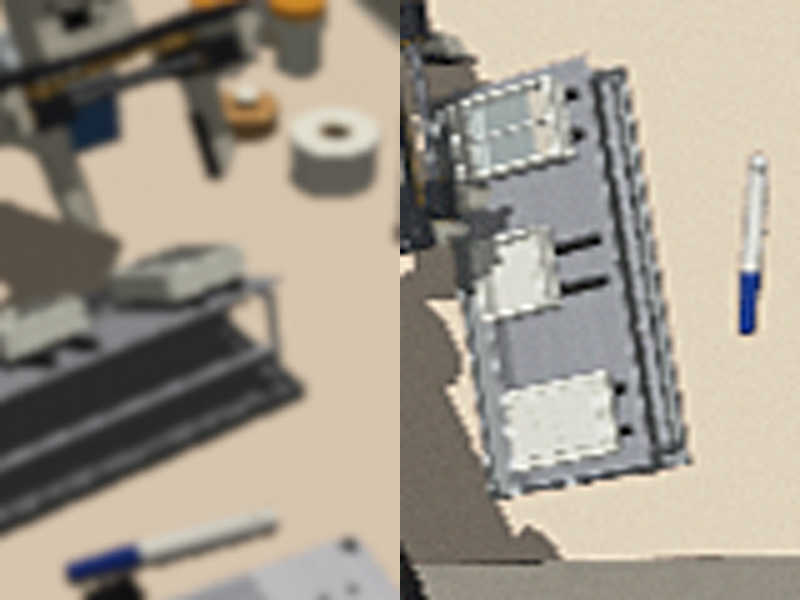

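```bash
python3 - <<'E'
from fit import *
for p,H,L in(((628.4,170.8,63),20,92),((414,136.5,64),9,92)):
    P=np.array([[a*46,b*29,H] for a,b in((-1,1),(1,1),(1,-1),(-1,-1))])@Rt.T+p
    print(((proj("top",P)-[165,170])*5+[400,0]).round().tolist(),((proj("side",P)-[190,100])*5).round().tolist(),((proj("side",P)-[150,140])*5).round().tolist())
E
python3 go.py '[628.4,168.3,58.7]' '[3.1416,.5236,1.7278]'
```

```text
[[448.0, 103.0], [545.0, 73.0], [558.0, 151.0], [460.0, 179.0]] [[176.0, 244.0], [240.0, 244.0], [164.0, 275.0], [104.0, 273.0]] [[376.0, 44.0], [440.0, 44.0], [364.0, 75.0], [304.0, 73.0]]
[[504.0, 392.0], [604.0, 369.0], [618.0, 450.0], [517.0, 471.0]] [[-103.0, 375.0], [-54.0, 384.0], [-143.0, 421.0], [-187.0, 410.0]] [[97.0, 175.0], [146.0, 184.0], [57.0, 221.0], [13.0, 210.0]]
12.4 [625.1 200.  118.1] [ 0.43  0.79  1.17 -0.51  1.36  0.43] shift tool [ 2.  -1.8 67.3]
turn [ 0.003 -0.002 -0.003]
```

```bash
python3 -m jog '[[0.5,-1.8,25,0,0,0],[0,0,20,0,0,0],[0,0,12,0,0,0],[0,0,5,0,0,0],[0,0,0,0,0,0],[0,0,0,0,0,0]]'; python3 -m jog '[[0,0,2,0,0,0],[0,0,2,0,0,0],[0,0,0,0,0,0]]'; python3 go.py '[628.4,168.3,58.7]'
```

```text
time: 13.0
tool_pos: [627.4, 170.1, 62.8]
tcp_rot: [3.139, 0.523, 1.727]
contact_force: [0.2, -0.7, 1.5]
grip_width: 91.9
finger_force: 0.0
time: 13.3
tool_pos: [627.6, 168.3, 59.5]
tcp_rot: [3.139, 0.523, 1.727]
contact_force: [-0.5, 2.8, 5.8]
grip_width: 91.7
finger_force: 3.2
13.3 [627.6 168.3  59.5] [ 0.38  0.83  1.26 -0.54  1.23  0.46] shift tool [0.3 0.8 0.8]
```

```bash
python3 -m jog '[[0,0,-3,0,0,0],[0,0,0,0,0,0]]'; python3 -m jog '[[0,0,0,0,0,0],[0,0,0,0,0,0],[0,0,0,0,0,0],[0,0,0,0,0,0],[0,0,0,0,0,0],[0,0,0,0,0,0],[0,0,0,0,0,0],[0,0,0,0,0,0]]' 0; python3 go.py '[628.4,168.3,58.7]'
```

```text
time: 13.5
tool_pos: [627.1, 169.3, 61.3]
tcp_rot: [3.141, 0.523, 1.728]
contact_force: [-0.0, 0.1, 1.0]
grip_width: 91.7
finger_force: 0.0
time: 14.3
tool_pos: [627.0, 169.0, 60.8]
tcp_rot: [3.142, 0.523, 1.728]
contact_force: [0.7, -0.5, -0.2]
grip_width: 57.6
finger_force: 30.0
14.3 [627.  169.   60.8] [ 0.38  0.83  1.26 -0.54  1.23  0.46] shift tool [0.3 1.3 2.3]
```

```bash
python3 -m jog '[[0,0,-10,0,0,0],[0,0,-25,0,0,0],[0,0,-35,0,0,0],[0,0,-40,0,0,0],[0,0,-40,0,0,0],[0,0,-40,0,0,0],[0,0,0,0,0.13,0],[0,0,0,0,0.13,0],[0,0,0,0,0.13,0],[0,0,0,0,0.1336,0],[0,0,0,0,0,0],[0,0,0,0,0,0]]'; python3 -m jog '[[0,0,0,0,0,-0.1],[0,0,0,0,0,-0.13],[0,0,0,0,0,-0.13],[0,0,0,0,0,-0.13],[0,0,0,0,0,-0.13],[0,0,0,0,0,-0.13],[0,0,0,0,0,-0.13],[0,0,0,0,0,-0.13],[0,0,0,0,0,-0.13],[0,0,0,0,0,-0.13],[0,0,0,0,0,-0.129],[0,0,0,0,0,0]]'; python3 go.py '[540,-262.4,180]' '[3.1416,0,3.127]'
```

```text
time: 15.5
tool_pos: [612.0, 262.2, 225.9]
tcp_rot: [-3.141, 0.002, 1.727]
contact_force: [-0.5, -0.2, -0.8]
grip_width: 57.8
finger_force: 30.0
time: 16.7
tool_pos: [611.3, 264.5, 224.9]
tcp_rot: [-3.139, -0.001, 3.131]
contact_force: [0.1, 0.3, -1.5]
grip_width: 57.7
finger_force: 30.0
16.7 [611.3 264.5 224.9] [ 0.29  0.61  1.08 -0.    1.45 -1.27] shift tool [  65.5 -527.5   46.2]
turn [-0.002 -0.001  0.004]
```

```bash
python3 -m jog '[[5,-30,0,0,0,0],[6,-45,0,0,0,0],[6,-45,0,0,0,0],[6,-45,0,0,0,0],[6,-45,0,0,0,0],[6,-45,0,0,0,0],[6,-45,0,0,0,0],[6,-45,0,0,0,0],[6,-45,0,0,0,0],[6,-45,0,0,0,0],[5,-45,0,0,0,0],[2,-30,0,0,0,0]]'; python3 -m jog '[[0,-15,20,0,0,0],[0,0,20,0,0,0],[0,0,0,0,0,0],[0,0,0,0,0,0],[0,0,0,0,0,0]]'; python3 go.py '[540,-262.4,140]' '[3.1416,0,3.127]'
```

```text
time: 17.9
tool_pos: [538.1, -248.3, 225.3]
tcp_rot: [-3.14, -0.001, 3.123]
contact_force: [0.2, 0.1, -1.3]
grip_width: 57.6
finger_force: 30.0
time: 18.4
tool_pos: [539.2, -260.6, 186.7]
tcp_rot: [-3.14, 0.001, 3.127]
contact_force: [0.1, 0.0, -1.4]
grip_width: 58.0
finger_force: 30.0
18.4 [ 539.2 -260.6  186.7] [-0.58  0.51  1.37 -0.    1.26 -2.13] shift tool [-0.8 -1.7 46.7]
turn [-0.001  0.001  0.   ]
```

```bash
python3 -m jog '[[-0.8,-1.7,20,0,0,0],[0,0,20,0,0,0],[0,0,19,0,0,0],[0,0,0,0,0,0],[0,0,0,0,0,0],[0,0,0,0,0,0]]'; python3 - <<'E'
from h import *
for n in("side","top"): cv2.imwrite(f"pics/{n}2.png",bot.capture(n)[:,:,::-1])
o=bot.get_obs();print(o['tool_pos'].round(1))
pair("2",(215,205),(270,180),5)
E
```

```text
time: 19.0
tool_pos: [540.1, -263.2, 128.2]
tcp_rot: [-3.14, 0.003, 3.127]
contact_force: [-0.1, -0.3, -1.6]
grip_width: 57.8
finger_force: 30.0
[ 539.8 -263.2  127.9]
```

View pics/pair_2_215.png

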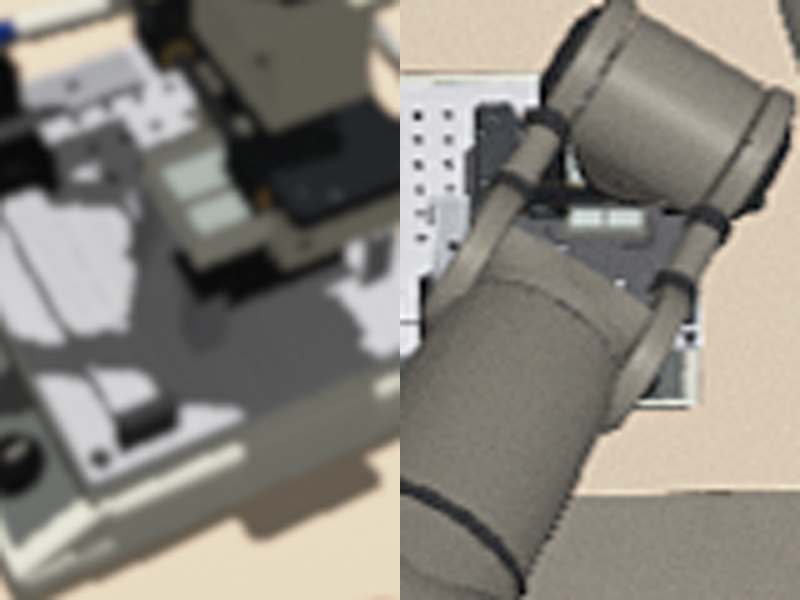

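```bash
python3 - <<'E'
from h import *
np.set_printoptions(precision=1,suppress=True)
T=[(270+(u-400)/5,180+v/5) for u,v in((647,231),(567,232))];S=[(215+u/5,205+v/5) for u,v in((188,246),(145,172))]
print(tri(S,T),onz("top",T,153),onz("side",S,153))
p=np.array(bot.get_obs()['tool_pos'])
for n,o in(("side",(215,205)),("top",(270,180))):
    P=p+np.array([[-46,-29,25],[-46,29,25],[-46,-29,5],[-46,29,5]])@R.from_euler('z',-.015).as_matrix().T
    print(n,((proj(n,P)-o)*5+([400,0] if n=="top" else [0,0])).round().tolist())
E
```

```text
[[ 492.4 -291.4  149.9]
 [ 495.6 -237.7  142.1]] [[ 494.8 -291.9  153. ]
 [ 495.7 -236.9  153. ]] [[ 488.4 -292.9  153. ]
 [ 490.5 -245.9  153. ]]
side [[196.0, 240.0], [140.0, 151.0], [196.0, 268.0], [141.0, 179.0]]
top [[646.0, 233.0], [562.0, 234.0], [643.0, 236.0], [559.0, 237.0]]
```

```bash
python3 -m jog '[[0.6,0.3,6,0,0,0],[0,0,8,0,0,0],[0,0,7,0,0,0],[0,0,5,0,0,0],[0,0,0,0,0,0],[0,0,0,0,0,0]]'; python3 -m jog '[[0,0,4,0,0,0],[0,0,4,0,0,0],[0,0,4,0,0,0],[0,0,0,0,0,0],[0,0,0,0,0,0]]'
```

```text
time: 19.7
tool_pos: [539.3, -262.6, 100.4]
tcp_rot: [-3.141, 0.002, 3.127]
contact_force: [4.9, 0.7, -0.2]
grip_width: 58.0
finger_force: 30.0
time: 20.2
tool_pos: [539.3, -262.7, 91.3]
tcp_rot: [-3.14, 0.003, 3.127]
contact_force: [-1.2, 4.9, 21.2]
grip_width: 57.9
finger_force: 30.0
```

```bash
python3 -m jog '[[0,0,-3,0,0,0],[0,0,0,0,0,0],[0,0,0,0,0,0]]';  python3 -m jog '[[-0.5,1,0,0,0,0],[0,0,0,0,0,0],[0,0,0,0,0,0]]'; python3 -m jog '[[0,0,2,0,0,0],[0,0,0,0,0,0],[0,0,0,0,0,0]]'; python3 -c "
from plant import bot;o=bot.get_obs();print(o['moment'].round(2),o['contact_force'].round(1))"
```

```text
time: 20.5
tool_pos: [538.8, -262.8, 91.7]
tcp_rot: [-3.141, 0.001, 3.127]
contact_force: [4.0, 1.8, 6.6]
grip_width: 58.0
finger_force: 30.0
time: 20.8
tool_pos: [539.1, -262.4, 91.6]
tcp_rot: [-3.14, 0.0, 3.127]
contact_force: [1.9, -0.7, 5.9]
grip_width: 57.6
finger_force: 30.0
time: 21.1
tool_pos: [539.2, -262.5, 91.4]
tcp_rot: [-3.14, 0.001, 3.127]
contact_force: [-1.7, 0.1, 17.5]
grip_width: 57.8
finger_force: 30.0
[0.26 0.37 0.14] [-1.7  0.1 17.5]
```

```bash
python3 - <<'E'
from h import *
im=bot.capture("side")[:,:,::-1];cv2.imwrite("pics/side3.png",im)
cv2.imwrite("pics/c3.png",cv2.resize(im[225:285,225:305],(800,600),interpolation=cv2.INTER_CUBIC))
p=np.array([539.2,-262.5,0])
for z in(86,106,92,112):
    print(z,((proj("side",p+[0,0,z]+np.array([[-46,-29,0],[-46,29,0],[46,-29,0]])@R.from_euler('z',-.015).as_matrix().T)-[225,225])*10).round().tolist())
E
```

```text
86 [[287.0, 459.0], [180.0, 283.0], [626.0, 319.0]]
106 [[287.0, 407.0], [179.0, 231.0], [632.0, 267.0]]
92 [[287.0, 443.0], [180.0, 267.0], [628.0, 304.0]]
112 [[288.0, 391.0], [179.0, 215.0], [634.0, 251.0]]
```

View pics/c3.png

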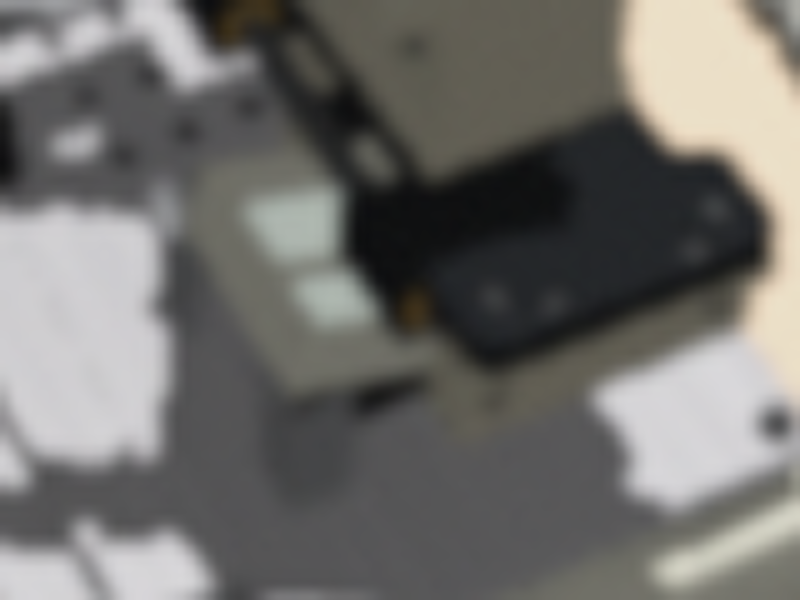

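```bash
python3 -m jog '[[0,0,-10,0,0,0],[0,0,-15,0,0,0],[0,0,-15,0,0,0],[0,0,0,0,0,0],[0,0,0,0,0,0],[0,0,0,0,0,0]]'; python3 - <<'E'
from h import *
o=bot.get_obs();p=o['tool_pos'];print(p.round(1))
ims=[]
for n,(c,r),f in(("side",(225,210),8),("top",(280,200),8)):
    im=bot.capture(n)[:,:,::-1];cv2.imwrite(f"pics/{n}4.png",im)
    ims.append(cv2.resize(im[r:r+75,c:c+50],(400,600),interpolation=cv2.INTER_LANCZOS4))
    P=p+np.array([[-46,-29,5],[-46,29,5],[46,-29,5],[-46,-29,25],[-46,29,25],[46,-29,25]])@R.from_euler('z',-.015).as_matrix().T
    print(n,((proj(n,P)-(c,r))*8+([400,0] if n=="top" else [0,0])).round().tolist())
    for d in bot.outline_of("slide_tray",n)[:1]:
        k=cv2.findContours(d['mask'].astype('uint8'),0,2)[0];k=cv2.approxPolyDP(max(k,key=cv2.contourArea),1.2,True).reshape(-1,2);print(d['p'],((k+.0-(c,r))*8).tolist())
cv2.imwrite("pics/c4.png",np.hstack(ims))
E
```

```text
time: 21.75
tool_pos: [538.1, -261.1, 127.9]
tcp_rot: [3.14, -0.003, 3.127]
contact_force: [0.7, 0.0, -2.1]
grip_width: 57.6
finger_force: 30.0
[ 538.1 -261.1  127.9]
side [[225.0, 386.0], [137.0, 244.0], [507.0, 274.0], [225.0, 341.0], [136.0, 199.0], [512.0, 229.0]]
0.71 [[160.0, 168.0], [144.0, 224.0], [216.0, 344.0], [248.0, 352.0], [320.0, 336.0], [328.0, 312.0], [272.0, 240.0], [264.0, 176.0], [248.0, 160.0]]
top [[704.0, 221.0], [570.0, 223.0], [697.0, 12.0], [710.0, 217.0], [575.0, 219.0], [703.0, 5.0]]
```

View pics/c4.png

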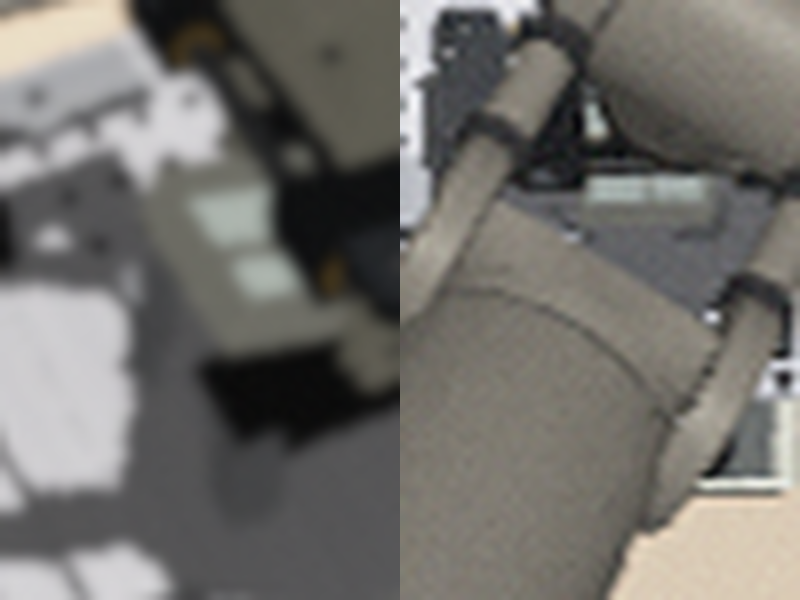

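```bash
python3 - <<'E'
from h import *
np.set_printoptions(precision=1,suppress=True)
g=[(195+u/5,200+v/5) for u,v in((283,325),(305,320),(325,325))]
print("guide side z115",onz("side",g,115),"z79",onz("side",[(195+u/5,200+v/5) for u,v in((283,372),(300,383),(322,370))],79))
print("tray corner bottom pic2 z133",onz("side",[(215+190/5,205+268/5)],133))
print("model guide corners", proj("side",[[540+a,-264+b,z] for z in(78,112) for a,b in((-49.5,-32.5),(-49.5,-20),(-37,-32.5))])*5-[195*5,200*5])
im=cv2.imread("pics/side0.png")[258:282,245:265];cv2.imwrite("pics/g.png",im)
print(im[...,1])
E
```

```text
guide side z115 [[ 486.2 -292.8  115. ]
 [ 496.4 -294.9  115. ]
 [ 503.2 -301.5  115. ]] z79 [[ 486.2 -293.    79. ]
 [ 490.4 -302.1   79. ]
 [ 503.  -300.4   79. ]]
tray corner bottom pic2 z133 [[ 490.9 -290.4  133. ]]
model guide corners [[294.5 375.2]
 [282.3 355.7]
 [318.1 365.1]
 [295.1 331.4]
 [282.6 311.7]
 [319.4 321.2]]
[[122 129 127 108  74  42  20  10   8  10   8   8   9   8  10  13  17  20
   21  20]
 [108 101  93  83  67  50  32  16  10   8  10   8   7   9   9  11  15  20
   21  20]
 [ 83  75  70  68  65  59  47  31  14   9   8   9  10  10  12  15  17  20
   20  20]
 [ 70  68  67  67  67  68  67  55  31  12   8   9  11  12  15  16  18  20
   20  19]
 [ 68  69  68  67  68  76  89  85  55  23  13  13  19  25  28  26  21  19
   19  19]
 [ 68  68  68  68  69  82 103 105  75  40  24  31  45  57  58  45  27  19
   22  32]
 [ 67  68  67  68  69  76  92 100  82  57  49  61  82  95  89  62  35  32
   49  72]
 [ 65  66  68  72  76  79  78  79  78  73  77  91 104 107  92  68  57  72
   98 124]
 [ 65  72  79  91 105 104  85  70  71  80  88  95  95  86  76  79 100 124
  145 161]
 [ 8
[... 571 characters left out ...]
 171 176
  175 176]
 [175 174 174 175 170 145 102  70  58  57  58  64  75  97 131 162 176 177
  176 175]
 [177 175 174 175 172 156 121  82  65  66  75  92 113 134 155 172 178 179
  177 176]
 [178 175 174 175 174 166 142 108  92  95 112 134 153 165 172 177 180 179
  179 177]
 [178 177 175 175 175 172 160 144 136 139 151 164 173 177 179 178 179 179
  179 178]
 [178 177 176 176 176 175 172 169 167 168 172 175 179 180 180 179 178 179
  180 180]
 [179 179 178 177 175 176 176 176 177 177 177 178 178 179 180 179 178 179
  180 181]
 [179 179 179 178 176 176 176 177 178 178 178 177 177 178 179 180 179 179
  180 181]
 [179 176 176 175 175 176 176 177 178 177 178 178 177 178 179 180 180 179
  179 181]]
```

```bash
python3 -m jog '[[-4,0,0,0,-0.12,0],[-4,0,0,0,-0.12,0],[0,0,0,0,0,0],[0,0,0,0,0,0],[0,0,0,0,0,0]]'; cat > slope.py <<'E'
from h import *
im=bot.capture("side");p=bot.get_obs()['tool_pos'];print(p.round(1))
d=bot.outline_of("slide_tray","side")[0];m=d['mask'];cs=np.where(m.any(0))[0]
b=[int(np.where(m[:,c])[0].max()) for c in cs];print(round(d['p'],2),list(zip(cs.tolist(),b)))
P=p+np.array([[-46,-29,5],[46,-29,5]]);print(proj("side",P).round(1).tolist())
g=cv2.cvtColor(im,cv2.COLOR_RGB2GRAY)
print(g[245:262,250:272])
E
python3 slope.py; python3 - <<'E'
import cv2
a=cv2.imread("pics/side4.png",0);print(a[245:262,250:272])
E
```

```text
time: 22.45
tool_pos: [547.8, -262.1, 130.3]
tcp_rot: [-3.141, 0.239, 3.127]
contact_force: [0.4, -0.0, -1.1]
grip_width: 57.9
finger_force: 30.0
[ 547.9 -261.9  130.2]
0.72 [(244, 238), (245, 240), (246, 241), (247, 243), (248, 245), (249, 247), (250, 248), (251, 250), (252, 251), (253, 253), (254, 254), (255, 256), (256, 256), (257, 256), (258, 256), (259, 255), (260, 255), (261, 255), (262, 254), (263, 254), (264, 253)]
[[257.5, 256.4], [292.2, 242.1]]
[[104 105 108 119 140 160 158 126  79  43  32  33  36  38  38  37  39  40
   40  39  38  37]
 [101 104 106 114 132 155 167 152 112  65  36  30  34  38  37  38  42  48
   47  44  39  39]
 [ 97 103 105 108 119 142 163 164 136  88  44  28  32  36  37  40  47  58
   61  52  42  40]
 [ 93 101 104 105 112 127 146 153 139 101  57  30  29  33  36  39  48  59
   62  54  42  40]
 [ 90  96 102 105 107 113 123 131 126 102  69  39  29  31  36  38  43  49
   51  47  42  41]
 [ 85  92 100 105 106 107 111 115 113 104  82  54  39  36  35  36  37  40
   43  42  41  40]
 [ 84  90 102 109 107 106 108 111 111 106  96  78  64  56  45  38  36  38
   40  4
[... 1823 characters left out ...]
9  24  21  16  14  14  27  54
   77  86  90  91]
 [ 45  31  27  28  29  25  21  17  15  14  13  11  11  11  10  12  23  46
   67  80  85  91]
 [ 32  16  12  14  12  11  11  11  11  10  11  11  11  11  12  12  17  31
   48  66  82  90]
 [ 37  17  11  11  11  10  12  12  12  11  11  11  12  10  12  11  11  16
   30  52  74  83]
 [ 49  26  14  10  10  11  11  11  12  12  11  12  11  12  11  11  11  12
   19  36  54  62]
 [ 62  38  20  13  10  10  12  12  12  12  10  11  11  12  12  11  11  12
   13  19  27  32]
 [ 70  52  29  17  12  11  10  11  11  11  11  12  11  11  11  11  10  10
   11  13  15  17]
 [ 74  60  40  22  12  11  11  10  12  10  11  10  12  11  11  11  11  13
   13  17  25  31]]
```

```bash
python3 -m jog '[[-1.5,0,0,0,-0.08,0],[3.1,0,9.5,0,0,0],[3.1,0,9.5,0,0,0],[0,0,0,0,0,0],[0,0,0,0,0,0]]'; python3 -m jog '[[2.5,0,7.6,0,0,0],[0,0,0,0,0,0],[0,0,0,0,0,0]]';  python3 -m jog '[[1.6,0,4.8,0,0,0],[0,0,0,0,0,0],[0,0,0,0,0,0]]'; python3 slope.py|head -3
```

```text
time: 23.05
tool_pos: [548.7, -261.5, 109.6]
tcp_rot: [3.141, 0.318, 3.127]
contact_force: [0.1, -0.4, -2.2]
grip_width: 57.8
finger_force: 30.0
time: 23.35
tool_pos: [548.5, -261.6, 102.0]
tcp_rot: [3.141, 0.32, 3.127]
contact_force: [-0.2, 0.1, -1.2]
grip_width: 57.9
finger_force: 30.0
time: 23.65
tool_pos: [548.5, -261.7, 97.1]
tcp_rot: [3.141, 0.32, 3.127]
contact_force: [-0.7, 0.3, -1.9]
grip_width: 58.0
finger_force: 30.0
[ 548.6 -261.7   97.2]
0.45 [(246, 250), (247, 252), (248, 254), (249, 256), (250, 258), (251, 260), (252, 261), (253, 263), (254, 264), (255, 265), (256, 265), (257, 265), (258, 265), (259, 263)]
[[257.5, 265.1], [291.3, 250.8]]
```

```bash
python3 -m jog '[[1.2,0,3.8,0,0,0],[0,0,0,0,0,0],[0,0,0,0,0,0]]';  python3 -m jog '[[1.2,0,3.8,0,0,0],[0,0,0,0,0,0],[0,0,0,0,0,0]]'; python3 -m jog '[[0.9,0,2.8,0,0,0],[0,0,0,0,0,0],[0,0,0,0,0,0]]'
```

```text
time: 24.05
tool_pos: [548.5, -261.6, 93.0]
tcp_rot: [3.141, 0.32, 3.127]
contact_force: [-0.1, 0.3, -1.3]
grip_width: 58.0
finger_force: 30.0
time: 24.35
tool_pos: [548.6, -261.6, 89.0]
tcp_rot: [3.141, 0.32, 3.127]
contact_force: [-0.8, 0.1, -1.0]
grip_width: 57.9
finger_force: 30.0
time: 24.65
tool_pos: [548.7, -261.6, 86.2]
tcp_rot: [3.141, 0.32, 3.127]
contact_force: [0.8, 0.3, -1.5]
grip_width: 57.7
finger_force: 30.0
```

```bash
python3 -m jog '[[0.6,0,1.9,0,0,0],[0,0,0,0,0,0],[0,0,0,0,0,0]]';  python3 -m jog '[[0.5,0,1.4,0,0,0],[0,0,0,0,0,0],[0,0,0,0,0,0]]'; python3 -c "
from plant import bot;o=bot.get_obs();print(o['moment'].round(2))"
```

```text
time: 24.95
tool_pos: [548.7, -261.7, 84.2]
tcp_rot: [3.141, 0.32, 3.127]
contact_force: [-0.3, -0.8, -2.2]
grip_width: 57.6
finger_force: 30.0
time: 25.25
tool_pos: [548.7, -261.7, 82.8]
tcp_rot: [3.141, 0.32, 3.127]
contact_force: [-0.7, -0.5, -1.7]
grip_width: 57.5
finger_force: 30.0
[0.05 0.29 0.  ]
```

```bash
python3 -m jog '[[0.4,0,1.1,0,0,0],[0,0,0,0,0,0],[0,0,0,0,0,0]]'; python3 -m jog '[[0,0,0,0,0,0],[0,0,0,0,0,0],[0,0,0,0,0,0],[0,0,0,0,0,0],[0,0,0,0,0,0],[0,0,0,0,0,0]]' 100
```

```text
time: 25.55
tool_pos: [548.7, -261.7, 81.6]
tcp_rot: [3.142, 0.32, 3.127]
contact_force: [-0.6, -0.9, -1.9]
grip_width: 57.8
finger_force: 30.0
time: 26.15
tool_pos: [548.7, -261.7, 81.7]
tcp_rot: [3.142, 0.32, 3.127]
contact_force: [-0.0, -0.6, 0.3]
grip_width: 91.7
finger_force: 0.0
```

```bash
python3 -m jog '[[-3.1,0,-9.5,0,0,0],[-6.2,0,-19,0,0,0],[-12,0,-36,0,0,0],[-14,0,-42,0,0,0],[-14,0,-42,0,0,0],[0,0,0,0,0.14,0],[0,0,0,0,0.14,0],[0,0,0,0,0.04,0.1],[0,0,0,0,0,0.14],[0,0,0,0,0,0.14],[0,0,0,0,0,0.14],[0,0,0,0,0,0.14]]'; python3 -m jog '[[0,0,0,0,0,0.14],[0,0,0,0,0,0.14],[0,0,0,0,0,0.14],[0,0,0,0,0,0.14],[0,0,0,0,0,0.14],[0,0,0,0,0,0.039],[0,0,0,0,0,0],[0,0,0,0,0,0]]';python3 go.py '[407,179,200]' '[3.1416,0,1.728]'
```

```text
time: 27.35
tool_pos: [548.7, -261.7, 238.8]
tcp_rot: [3.14, -0.001, 2.461]
contact_force: [-0.8, -1.2, 0.1]
grip_width: 91.7
finger_force: 0.0
time: 28.15
tool_pos: [548.7, -261.7, 238.6]
tcp_rot: [3.141, -0.002, 1.729]
contact_force: [-0.4, 0.4, 0.0]
grip_width: 91.7
finger_force: 0.0
28.15 [ 548.7 -261.7  238.6] [-0.57  0.49  1.26  0.    1.39 -0.73] shift tool [457.5 -70.5  39.3]
turn [ 0.001 -0.002  0.001]
```

```bash
python3 -m jog '[[30,-5,0,0,0,0],[45,-7,0,0,0,0],[45,-7,0,0,0,0],[45,-7,0,0,0,0],[45,-7,0,0,0,0],[45,-7,0,0,0,0],[45,-7,0,0,0,0],[45,-7,0,0,0,0],[45,-7,0,0,0,0],[40,-7,0,0,0,0],[28,-3,0,0,0,0],[0,0,0,0,0,0]]'; python3 -m jog '[[0,0,0,0,-0.13,0],[0,0,0,0,-0.13,0],[0,0,0,0,-0.13,0],[0,0,0,0,-0.1336,0],[0,0,0,0,0,0],[0,0,0,0,0,0]]'; python3 go.py '[407,179,138]' '[3.1416,.5236,1.7278]'; python3 - <<'E'
from h import *
np.set_printoptions(precision=1,suppress=True)
ims=[]
for n,(c,r) in(("side",(225,210)),("top",(280,190))):
    im=bot.capture(n)[:,:,::-1];cv2.imwrite(f"pics/{n}5.png",im)
    ims.append(cv2.resize(im[r:r+75,c:c+50],(400,600),interpolation=cv2.INTER_LANCZOS4))
    P=np.array([541,-262.5,86])+np.array([[a*46,b*29,h] for h in(0,20) for a,b in((-1,-1),(-1,1),(1,1),(1,-1))])@R.from_euler('z',-.015).as_matrix().T
    print(n,((proj(n,P)-(c,r))*8+([400,0] if n=="top" else [0,0])).round().tolist())
cv2.imwrite("pics/c5.png",np.hstack(ims))
E
```

```text
time: 29.35
tool_pos: [405.9, 182.2, 239.4]
tcp_rot: [3.14, -0.003, 1.733]
contact_force: [-0.4, 0.4, -0.1]
grip_width: 91.7
finger_force: 0.0
time: 29.95
tool_pos: [407.0, 179.7, 238.6]
tcp_rot: [-3.14, 0.52, 1.73]
contact_force: [0.5, 0.2, 0.0]
grip_width: 91.6
finger_force: 0.0
29.95 [407.  179.7 238.6] [ 0.57  0.34  1.62 -0.48  1.43  0.54] shift tool [49.4  0.  87.7]
turn [-0.    -0.004  0.002]
side [[235.0, 485.0], [150.0, 344.0], [413.0, 242.0], [506.0, 373.0], [235.0, 443.0], [149.0, 302.0], [416.0, 200.0], [511.0, 331.0]]
top [[693.0, 303.0], [563.0, 304.0], [558.0, 101.0], [686.0, 99.0], [698.0, 299.0], [568.0, 301.0], [562.0, 95.0], [692.0, 93.0]]
```

View pics/c5.png

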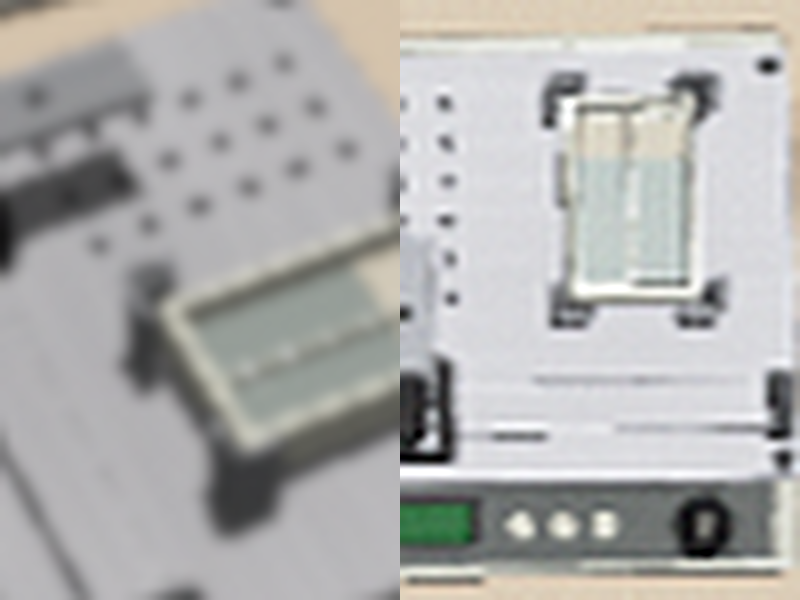

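```bash
python3 -m jog '[[16,0,28,0,0,0],[16,0,28,0,0,0],[17,0,31,0,0,0],[0,0,30,0,0,0],[0,0,20,0,0,0],[0,0,0,0,0,0],[0,0,0,0,0,0]]'; python3 go.py '[414.2,134.2,60.3]' '[3.1416,.5236,1.7278]'
```

```text
time: 30.75
tool_pos: [411.8, 153.6, 96.7]
tcp_rot: [3.14, 0.52, 1.725]
contact_force: [-0.1, 0.5, -0.1]
grip_width: 91.9
finger_force: 0.0
30.75 [411.8 153.6  96.7] [ 0.52  0.5   1.82 -0.55  1.09  0.69] shift tool [ 1.1 -0.7 41.4]
turn [ 0.    -0.003 -0.003]
```

```bash
python3 -m jog '[[1,-0.7,20,0,0,0],[0,0,14,0,0,0],[0,0,4,0,0,0],[0,0,0,0,0,0],[0,0,0,0,0,0]]'; python3 -m jog '[[0,0,2,0,0,0],[0,0,0,0,0,0],[0,0,0,0,0,0]]';python3 -m jog '[[0,0,1.5,0,0,0],[0,0,0,0,0,0],[0,0,0,0,0,0]]'; python3 go.py '[414.2,134.2,60.3]'
```

```text
time: 31.25
tool_pos: [413.9, 136.8, 63.4]
tcp_rot: [3.139, 0.521, 1.726]
contact_force: [-0.0, 0.4, 0.7]
grip_width: 91.9
finger_force: 0.0
time: 31.55
tool_pos: [413.4, 135.3, 60.8]
tcp_rot: [3.141, 0.521, 1.728]
contact_force: [-0.2, -0.7, 0.0]
grip_width: 91.3
finger_force: 0.0
time: 31.85
tool_pos: [413.7, 134.7, 59.6]
tcp_rot: [3.14, 0.521, 1.727]
contact_force: [-1.6, 3.1, 5.2]
grip_width: 91.9
finger_force: 2.9
31.85 [413.7 134.7  59.6] [ 0.49  0.55  1.87 -0.6   0.99  0.74] shift tool [-0.8  0.4 -0.3]
```

Sheet touched; back off 2 mm and grasp.

```bash
python3 -m jog '[[0,0,-2,0,0,0],[0,0,0,0,0,0]]'; python3 -m jog '[[0,0,0,0,0,0],[0,0,0,0,0,0],[0,0,0,0,0,0],[0,0,0,0,0,0],[0,0,0,0,0,0],[0,0,0,0,0,0],[0,0,0,0,0,0],[0,0,0,0,0,0]]' 0;  python3 -m jog '[[0,0,-10,0,0,0],[0,0,-20,0,0,0],[0,0,-35,0,0,0],[0,0,-40,0,0,0],[0,0,-40,0,0,0],[0,0,-45,0,0,0],[0,0,0,0,0.13,0],[0,0,0,0,0.13,0],[0,0,0,0,0.13,0],[0,0,0,0,0.1336,0],[0,0,0,0,0,0],[0,0,0,0,0,0]]'; python3 -m jog '[[0,0,0,0,0,-0.1],[0,0,0,0,0,-0.13],[0,0,0,0,0,-0.13],[0,0,0,0,0,-0.13],[0,0,0,0,0,-0.13],[0,0,0,0,0,-0.13],[0,0,0,0,0,-0.13],[0,0,0,0,0,-0.13],[0,0,0,0,0,-0.13],[0,0,0,0,0,-0.13],[0,0,0,0,0,-0.129],[0,0,0,0,0,0]]'; python3 go.py '[542.5,-262.2,180]' '[3.1416,0,3.127]'
```

```text
time: 32.05
tool_pos: [413.4, 135.4, 61.1]
tcp_rot: [3.141, 0.522, 1.728]
contact_force: [0.3, -1.1, -0.2]
grip_width: 92.0
finger_force: 0.0
time: 32.85
tool_pos: [413.3, 135.4, 61.0]
tcp_rot: [3.141, 0.522, 1.728]
contact_force: [0.5, -0.1, 0.6]
grip_width: 57.4
finger_force: 30.0
time: 34.05
tool_pos: [398.3, 228.3, 226.2]
tcp_rot: [3.141, -0.0, 1.726]
contact_force: [0.0, 1.3, -1.1]
grip_width: 58.0
finger_force: 30.0
time: 35.25
tool_pos: [397.9, 229.9, 225.5]
tcp_rot: [-3.142, -0.001, 3.13]
contact_force: [1.1, 0.3, -1.2]
grip_width: 57.9
finger_force: 30.0
35.25 [397.9 229.9 225.5] [ 0.36  0.22  1.69  0.    1.22 -1.2 ] shift tool [-150.2 -490.5   45.4]
turn [-0.    -0.001  0.003]
```

```bash
python3 -m jog '[[-12,-30,0,0,0,0],[-14,-42,0,0,0,0],[-14,-44,0,0,0,0],[-14,-44,0,0,0,0],[-14,-44,0,0,0,0],[-14,-44,0,0,0,0],[-14,-44,0,0,0,0],[-14,-44,0,0,0,0],[-14,-44,0,0,0,0],[-14,-44,0,0,0,0],[-9,-40,0,0,0,0],[-3,-20,0,0,0,0]]'; python3 -m jog '[[0,-7,20,0,0,0],[0,0,20,0,0,0],[0,0,0,0,0,0],[0,0,0,0,0,0],[0,0,0,0,0,0]]'; python3 go.py '[542.5,-262.2,135]' '[3.1416,0,3.127]'
```

```text
time: 36.45
tool_pos: [542.0, -259.7, 223.8]
tcp_rot: [3.141, -0.002, 3.122]
contact_force: [-0.0, 0.2, -1.3]
grip_width: 57.5
finger_force: 30.0
time: 36.95
tool_pos: [542.0, -263.8, 186.0]
tcp_rot: [3.141, 0.001, 3.127]
contact_force: [0.7, 0.4, -0.9]
grip_width: 57.8
finger_force: 30.0
36.95 [ 542.  -263.8  186. ] [-0.58  0.52  1.36  0.    1.26 -2.14] shift tool [-0.4  1.6 51. ]
turn [ 0.001  0.001 -0.   ]
```

```bash
python3 -m jog '[[-0.4,1.6,20,0,0,0],[0,0,20,0,0,0],[0,0,11,0,0,0],[0,0,0,0,0,0],[0,0,0,0,0,0],[0,0,0,0,0,0]]'; python3 - <<'E'
from h import *
o=bot.get_obs();p=o['tool_pos'];print(p.round(1))
a5=cv2.imread("pics/top5.png",0)
im=bot.capture("top");g=cv2.cvtColor(im,cv2.COLOR_RGB2GRAY);cv2.imwrite("pics/top6.png",im[:,:,::-1])
P=p+np.array([[-46,-29,6],[-46,29,6],[-46,-29,15],[-46,29,15]])@R.from_euler('z',-.015).as_matrix().T
print("pred",proj("top",P).round(1).tolist())
print(g[215:236,298:320:2])
P=np.array([542,-262.3,106])+np.array([[-46,-29,0],[-46,29,0]])
print("tray pred 542",proj("top",P).round(1).tolist());print(a5[218:234,298:320:2])
bot.capture("side");d=bot.outline_of("tray_cover","side")
for d in d[:1]:
    m=d['mask'];cs=np.where(m.any(0))[0];print(d['p'],[(int(c),int(np.where(m[:,c])[0].max())) for c in cs])
P=p+np.array([[-46,-29,6],[46,-29,6],[-46,29,6]]);print(proj("side",P).round(1).tolist())
E
```

```text
time: 37.55
tool_pos: [542.3, -262.9, 135.2]
tcp_rot: [3.141, 0.002, 3.127]
contact_force: [-0.4, -0.5, -1.3]
grip_width: 57.8
finger_force: 30.0
[ 542.3 -262.9  135.2]
pred [[318.7, 226.2], [302.0, 226.4], [319.1, 226.0], [302.2, 226.2]]
[[ 43  37  45 102  92  34  74  60  61  70  71]
 [ 28  27  35  55  51  27  60  68  62  63  71]
 [ 31  38  31  31  30  32  32  69  69  67  64]
 [ 23  29  31  31  30  36  47  34  69  72  74]
 [ 23  32  24  55  52  50  53  76  32  36  42]
 [ 83  29  37  63  88  86  72  83  71  76  78]
 [ 72  42  16  86 115 118 116 115 116 120 123]
 [ 62  61  72 109 121 121 120 122 121 123 120]
 [ 95  92 143 114 117 121 115 119 122 120 119]
 [ 99 100 139 121 120 122 122 122 122 127 119]
 [ 94  91 122 123 116 119 120 119 122 124 121]
 [ 87  86 114 122 122 120 119 121 122 128 128]
 [124 109 104 102 102 101 103 108 107 104  91]
 [136 110  79  91  97 100  98  99  95  88  83]
 [133 127 135 130  96 101  97  99  89  78  79]
 [132 132 125 102  96  97 100 104  98  98  97]
 [131 127 121 124  95  96  92  99 102  99 103]
 [131 130 126 126 117  96  99 100 100  99  98]
 [131 124 132 1
[... 593 characters left out ...]
64]
 [182 104 146 145 134 136 138 138 144 164  48]
 [182 106  91 147 201 198 202 200 175 169 148]
 [177 152 145 182 222 220 219 224 149 137 133]
 [173  88  84 218 217 216 217 219 168  90  79]
 [215 206 201 221 215 215 216 215 216 214 210]
 [219 220 220 216 212 216 214 214 216 221 219]
 [214 215 215 214 216 214 214 215 215 212 216]]
0.94 [(244, 239), (245, 241), (246, 242), (247, 244), (248, 246), (249, 247), (250, 249), (251, 250), (252, 251), (253, 253), (254, 255), (255, 255), (256, 255), (257, 255), (258, 255), (259, 254), (260, 254), (261, 253), (262, 253), (263, 253), (264, 252), (265, 252), (266, 251), (267, 251), (268, 251), (269, 250)]
[[255.5, 255.9], [290.5, 241.5], [244.0, 238.4]]
```

```bash
python3 -m jog '[[-1,0.5,6,0,0,0],[0,0,7,0,0,0],[0,0,5,0,0,0],[0,0,0,0,0,0],[0,0,0,0,0,0]]'; python3 -m jog '[[0,0,4,0,0,0],[0,0,4,0,0,0],[0,0,0,0,0,0],[0,0,0,0,0,0]]'; python3 -m jog '[[0,0,3,0,0,0],[0,0,0,0,0,0],[0,0,0,0,0,0]]'; python3 -m jog '[[0,0,3,0,0,0],[0,0,0,0,0,0],[0,0,0,0,0,0]]'
```

```text
time: 38.2
tool_pos: [542.5, -261.9, 115.5]
tcp_rot: [3.139, -0.0, 3.127]
contact_force: [-1.1, 0.1, -0.6]
grip_width: 57.7
finger_force: 30.0
time: 38.6
tool_pos: [542.6, -261.9, 107.7]
tcp_rot: [3.139, -0.0, 3.127]
contact_force: [0.2, 0.4, -1.0]
grip_width: 57.6
finger_force: 30.0
time: 38.9
tool_pos: [543.0, -261.8, 105.6]
tcp_rot: [3.14, 0.001, 3.127]
contact_force: [-0.6, 1.6, 5.3]
grip_width: 57.8
finger_force: 32.2
time: 39.2
tool_pos: [543.2, -261.3, 102.7]
tcp_rot: [3.139, 0.002, 3.127]
contact_force: [0.3, 3.2, 5.8]
grip_width: 57.6
finger_force: 30.0
```

```bash
python3 -m jog '[[0,0,1.5,0,0,0],[0,0,0,0,0,0],[0,0,0,0,0,0]]'; python3 -m jog '[[0,0,1.5,0,0,0],[0,0,0,0,0,0],[0,0,0,0,0,0]]'
```

```text
time: 39.5
tool_pos: [543.2, -261.9, 101.2]
tcp_rot: [3.14, 0.002, 3.127]
contact_force: [0.1, 2.1, 4.7]
grip_width: 57.6
finger_force: 30.0
time: 39.8
tool_pos: [543.3, -262.1, 100.2]
tcp_rot: [3.141, 0.002, 3.127]
contact_force: [-1.9, 2.7, 9.4]
grip_width: 57.6
finger_force: 30.0
```

```bash
python3 -m jog '[[0,0,1,0,0,0],[0,0,0,0,0,0],[0,0,0,0,0,0]]'; python3 slope.py >/dev/null; python3 - <<'E'
from h import *
im=bot.capture("side")
d=bot.outline_of("tray_cover","side")[0];m=d['mask'];cs=np.where(m.any(0))[0];print(d['p'],[(int(c),int(np.where(m[:,c])[0].max())) for c in cs])
p=bot.get_obs()['tool_pos']
for z in(106,110):print(proj("side",np.array([p[0],p[1],z])+np.array([[-46,-29,0],[46,-29,0],[-46,29,0]])).round(1).tolist())
E
```

```text
time: 40.1
tool_pos: [543.4, -262.1, 99.9]
tcp_rot: [3.141, 0.003, 3.127]
contact_force: [-2.6, 3.8, 13.1]
grip_width: 57.6
finger_force: 30.0
0.93 [(245, 249), (246, 251), (247, 253), (248, 255), (249, 256), (250, 258), (251, 260), (252, 261), (253, 263), (254, 264), (255, 265), (256, 265), (257, 265), (258, 264), (259, 264), (260, 263), (261, 263), (262, 262), (263, 262), (264, 261), (265, 261), (266, 260), (267, 260), (268, 259)]
[[255.6, 265.0], [289.6, 250.7], [244.4, 247.6]]
[[255.6, 264.0], [289.8, 249.6], [244.4, 246.5]]
```

```bash
python3 -m jog '[[0,0,-1.5,0,0,0],[0,0,0,0,0,0]]';python3 -m jog '[[0,0,0,0,0,0],[0,0,0,0,0,0],[0,0,0,0,0,0],[0,0,0,0,0,0],[0,0,-15,0,0,0],[0,0,-30,0,0,0],[0,0,-40,0,0,0],[0,0,-40,0,0,0],[0,0,0,0,0,0]]' 100; python3 go.py '[448.3,-156,240]' '[3.1416,0,3.127]'
```

```text
time: 40.5
tool_pos: [542.9, -262.1, 99.9]
tcp_rot: [3.14, 0.001, 3.127]
contact_force: [-1.0, 1.3, 6.6]
grip_width: 57.5
finger_force: 30.0
time: 41.4
tool_pos: [544.9, -263.7, 230.5]
tcp_rot: [-3.138, 0.01, 3.127]
contact_force: [0.0, 0.1, 0.3]
grip_width: 91.9
finger_force: 0.0
41.4 [ 544.9 -263.7  230.5] [-0.58  0.48  1.29  0.    1.36 -2.13] shift tool [ 98.1 106.2 -10.8]
turn [-0.004  0.01  -0.   ]
```

Move over the opened lock grip, then take the last look at the stack from there.

```bash
python3 -m jog '[[30,30,0,0,0,0],[34,38,0,0,0,0],[32,37,0,0,0,0],[0,0,0,0,0,0],[0,0,0,0,0,0],[0,0,0,0,0,0]]'; python3 go.py '[448.3,-156,133.5]' '[3.1416,0,3.127]'; python3 - <<'E'
from h import *
ims=[]
for n,(c,r) in(("side",(225,210)),("top",(280,190))):
    im=bot.capture(n)[:,:,::-1];cv2.imwrite(f"pics/{n}7.png",im)
    ims.append(cv2.resize(im[r:r+75,c:c+50],(400,600),interpolation=cv2.INTER_LANCZOS4))
    P=np.array([542.5,-262.3,106])+np.array([[a*46,b*29,h] for h in(0,9) for a,b in((-1,-1),(-1,1),(1,1),(1,-1))])@R.from_euler('z',-.015).as_matrix().T
    print(n,((proj(n,P)-(c,r)+.44)*8+([400,0] if n=="top" else [0,0])).round().tolist())
cv2.imwrite("pics/c7.png",np.hstack(ims))
E
```

```text
time: 42.0
tool_pos: [449.8, -157.3, 224.6]
tcp_rot: [3.14, 0.001, 3.127]
contact_force: [-0.0, 0.3, -0.1]
grip_width: 91.7
finger_force: 0.0
42.0 [ 449.8 -157.3  224.6] [-0.5   0.25  1.66  0.    1.23 -2.06] shift tool [ 1.6  1.2 91.1]
turn [ 0.001  0.001 -0.   ]
side [[243.0, 444.0], [157.0, 304.0], [424.0, 202.0], [518.0, 333.0], [244.0, 425.0], [156.0, 284.0], [425.0, 182.0], [521.0, 313.0]]
top [[701.0, 299.0], [570.0, 301.0], [565.0, 95.0], [695.0, 93.0], [704.0, 298.0], [572.0, 299.0], [567.0, 92.0], [697.0, 91.0]]
```

View pics/c7.png

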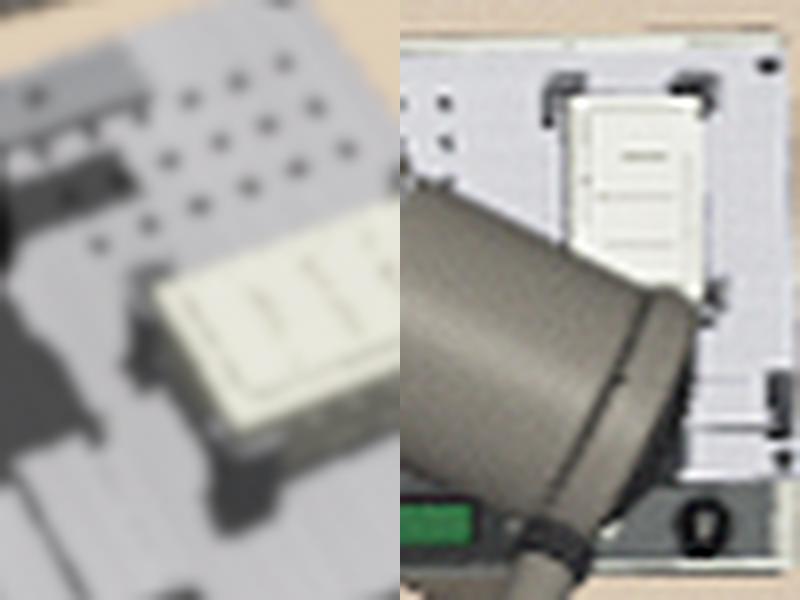

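```bash
python3 -m jog '[[1.5,1,30,0,0,0],[0,0,35,0,0,0],[0,0,20,0,0,0],[0,0,6,0,0,0],[0,0,0,0,0,0],[0,0,0,0,0,0]]' 70; python3 -m jog '[[0,0,0,0,0,0],[0,0,0,0,0,0],[0,0,0,0,0,0],[0,0,0,0,0,0],[0,0,0,0,0,0],[0,0,0,0,0,0],[0,0,0,0,0,0],[0,0,0,0,0,0],[0,0,0,0,0,0],[0,0,0,0,0,0]]' 0
```

```text
time: 42.7
tool_pos: [448.2, -156.0, 134.3]
tcp_rot: [3.14, 0.002, 3.127]
contact_force: [-0.7, 1.0, 0.3]
grip_width: 64.4
finger_force: 0.0
time: 43.7
tool_pos: [447.4, -156.1, 133.6]
tcp_rot: [3.141, 0.0, 3.127]
contact_force: [-0.7, -5.0, -0.6]
grip_width: 17.6
finger_force: 30.0
```

```bash
python3 -m jog '[[0,-10,0,0,0,0],[0,-18,0,0,0,0],[0,-18,0,0,0,0],[0,-10,0,0,0,0],[0,0,0,0,0,0],[0,0,0,0,0,0]]'; python3 -m jog '[[0,-10,0,0,0,0],[0,-12,0,0,0,0],[0,-12,0,0,0,0],[0,-8,0,0,0,0],[0,0,0,0,0,0],[0,0,0,0,0,0]]'; python3 -m jog '[[0,-2,0,0,0,0],[0,-2,0,0,0,0],[0,0,0,0,0,0],[0,0,0,0,0,0]]'
```

```text
time: 44.3
tool_pos: [446.8, -211.8, 133.6]
tcp_rot: [3.14, 0.001, 3.126]
contact_force: [1.9, -1.5, 1.0]
grip_width: 18.1
finger_force: 30.0
time: 44.9
tool_pos: [446.4, -254.4, 133.5]
tcp_rot: [3.141, 0.002, 3.126]
contact_force: [4.6, -2.1, 3.4]
grip_width: 17.7
finger_force: 30.0
time: 45.3
tool_pos: [446.4, -257.1, 133.5]
tcp_rot: [3.14, 0.001, 3.127]
contact_force: [5.1, 0.4, 3.7]
grip_width: 18.0
finger_force: 30.0
```

```bash
python3 -m jog '[[0,-1.5,0,0,0,0],[0,-1.5,0,0,0,0],[0,0,0,0,0,0],[0,0,0,0,0,0]]'; python3 -m jog '[[0,-1.5,0,0,0,0],[0,-1,0,0,0,0],[0,0,0,0,0,0],[0,0,0,0,0,0]]';  python3 -m jog '[[0,-1,0,0,0,0],[0,-1,0,0,0,0],[0,0,0,0,0,0],[0,0,0,0,0,0]]'
```

```text
time: 45.7
tool_pos: [446.3, -259.9, 133.6]
tcp_rot: [3.14, 0.001, 3.127]
contact_force: [5.4, 1.4, 3.6]
grip_width: 17.7
finger_force: 30.0
time: 46.1
tool_pos: [446.3, -261.3, 133.5]
tcp_rot: [3.138, 0.001, 3.127]
contact_force: [5.2, 5.2, 5.2]
grip_width: 17.5
finger_force: 30.0
time: 46.5
tool_pos: [446.3, -261.4, 133.5]
tcp_rot: [3.135, 0.001, 3.127]
contact_force: [6.5, 13.2, 8.0]
grip_width: 18.1
finger_force: 30.0
```

```bash
python3 -m jog '[[0,1.8,0,0,0,0],[0,0,0,0,0,0],[0,0,0,0,0,0]]'; python3 -m jog '[[0,0,0,0,0,0],[0,0,0,0,0,0],[0,0,0,0,0,0],[0,0,0,0,0,0],[0,0,-15,0,0,0],[0,0,-30,0,0,0],[0,0,-40,0,0,0],[0,0,-20,0,0,0],[0,0,0,0,0,0],[0,0,0,0,0,0]]' 100; python3 - <<'E'
from h import *
bot.capture("side")
for t in("tray_cover","lock_grip"):
  for d in bot.outline_of(t,"side")[:1]:print(t,round(d['p'],2),np.round(d['pixel'],1),d['mask'].sum())
print(proj("side",[[446.3,-261.3,148]]))
E
```

```text
time: 46.8
tool_pos: [446.3, -261.3, 133.5]
tcp_rot: [3.138, 0.001, 3.127]
contact_force: [6.0, 6.0, 5.9]
grip_width: 17.8
finger_force: 30.0
time: 47.8
tool_pos: [445.4, -263.1, 237.8]
tcp_rot: [3.139, -0.0, 3.127]
contact_force: [0.1, -0.7, -0.8]
grip_width: 90.4
finger_force: 0.0
tray_cover 0.58 [269.  249.4] 624
lock_grip 0.56 [234.1 257.2] 801
[[229.28077529 252.44740414]]
```

```bash
python3 -m jog '[[0,0,0,0,0,0],[0,0,0,0,0,0],[0,0,0,0,0,0]]'; python3 -c "
from plant import bot;print(bot.close_job())"
```

```text
time: 48.25
tool_pos: [445.7, -263.1, 237.9]
tcp_rot: [3.139, -0.0, 3.127]
contact_force: [0.4, -0.2, 0.6]
grip_width: 91.8
finger_force: 0.0
the job is handed in; nothing more can be done
None
```

I handed the job in at 48 s: the long tray is in the nest with its cover on top, and the lock is back at its home end stop. The first lowering caught on the front guides and had to be redone, and the hand-in call gave no verdict.

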